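# Drive the seized pivot pin out of the eyelet press

### The job

The brass pivot pin of the green eyelet press is stuck. Take the orange drift punch off its rest, push the pin out from its plain end with the punch tip, all the way through so that it drops into the catch tray, touching the pin with nothing but the punch. Then lay the punch back on its rest the way it lay before, and leave the brush pot, paint jar and tape roll where they stand.

Things in the scene. Friction and masses are not known exactly. Their poses are not given: they have to be found in the camera images.
- bore_in (a point): Mouth of the round level bore (13 mm in diameter, 85 mm above the bench) that runs right through the clevis: centre of the mouth at the pin's plain end, where the punch goes in, 21 mm from the middle of the clevis. Its y axis runs along the bore the way the pin must leave; the other mouth is at y = +42 mm. z up.
- pin_mid (a point): Stuck brass pin: shank 12 mm in diameter, 42 mm long, along its y axis, head 18 mm in diameter and 5 mm thick at its +y end. Point: middle of the shank. At first the plain end lies 1 to 4 mm inside bore_in. Tight: it takes 5 to 12 N to slide, lets go after about 27 mm, and drops once its plain end has passed the far mouth. It can only leave head first.
- tray: Wooden catch tray fixed on the bench under the pin's way out: 120 mm (x) x 110 mm (y) x 32 mm high, walls 5 mm, cork floor 7 mm above the bench. Origin: centre of its underside.
- punch_mid (a point): Drift punch lying on its rest: orange square barrel 14 x 14 mm, 100 mm long, a collar 11 mm in diameter, then a steel shank 8 mm in diameter, 67 mm long; 0.12 to 0.2 kg. Point: middle of the barrel, on the centre line, the place to hold it; its x axis points to the tip, 125 mm away; z up at the start.
- punch_tip (a point): Centre of the flat tip face of the punch, with the same axes as punch_mid.
- rest_seat (a point): Dark wooden punch rest fixed on the bench: base 110 x 50 x 8 mm, two notched supports 12 mm thick, 38 mm either side of the middle along x, notch floor 38 mm above the bench, flared sides up to 54 mm; between them 64 mm are free for fingers. Point: where punch_mid lies when the punch is home, 45 mm above the bench; x axis: where the tip points.
- brush_pot: White pot of paint brushes, 72 mm in diameter, 85 mm high (brushes up to 160 mm). Origin: centre of its underside. Not to be disturbed. It stands at one of two places, the punch rest at the other.
- paint_bottle: Red paint jar, 42 mm in diameter, 85 mm high. Origin: centre of its underside. Not to be disturbed.
- tape_roll: Yellow roll of tape lying flat, 84 mm in diameter, 24 mm high. Origin: centre of its underside. Not to be disturbed.
- press: Green hand press fixed to the bench: base plate 170 mm long, reaching from y = -45 to +11 mm; a column, and on top a clevis (two green cheeks 44 mm square, a steel lug between; 42 mm across in all along y, top 107 mm above the bench). Its lever, 176 mm long and up to 121 mm above the bench, points to -x. Origin: on the bench under the middle of the clevis; z up.
There are look-alikes about, which are no part of the job. What is shaped like the part that bears punch_mid but black is not meant.

How it is judged:
By the outcome, as a careful person would: the job done as asked, in the order asked, and still so for the second after the job is handed in, with the robot touching nothing.
It also fails if it takes over 56 s, if anything falls off the work surface, if the arm or the gripper's body presses on something with over 40 N, if the wrist force passes 120 N, or if a joint passes its speed limit or range.

### The arm

A 6-joint arm with a two-finger parallel gripper is mounted at the origin on the work surface. World frame = base frame: x ahead of the robot, y to its left, z up, the work surface at z = 0. Lengths are in m, angles in rad, forces in N, time in s.
With the tool pointing down it reaches from about 0.3 to 0.775 m from the base axis. Payload 14.6 kg.
Tool frame: the origin (TCP) lies on the mounting face of the last link; the fingertips stand 173 mm ahead of it and the grasp point (between the pads) lies 155 mm ahead of it; y points along the fingers, x is the direction in which the jaws open and shut, and the axes are right-handed (so a half turn about y gives the same grasp; the last joint's range is limited). The gripper opens to 85 mm and grips with 20 to 120 N. Pads are 22 mm wide; open, the fingers measure 114 mm over their backs; the gripper's body (76 mm by 85 mm) begins 54 mm behind the grasp point. The pads swing forward as they close: fully open they stand 13 mm farther back than shut.
Start: joints at [-1.192, 0.3, 1.521, -0, 1.321, -0.067], TCP at [0.237, -0.496, 0.405] pointing down, gripper open.
Joint ranges: [-3.03, 3.03], [-0.79, 2.21], [0.23, 2.52], [-1.04, 4.18], [0, 3.07], [-2.55, 2.55]. Speed limits (rad/s): [2.22, 2.22, 2.57, 3.14, 3.14, 3.14].

### API

Orientations are given as a unit quaternion [x, y, z, w].
In Python, from workcell import * gives the robot as it stands.
- The arm moves only by the tool arm_command, never from a script. Its arguments are lists of equal length, an entry for each row: "jaw": the opening, from -1 (shut) to 1 (fully open); "translation": the shift along the world's x, y, z in cm, a list of three; "dr": the turn, a rotation vector about the world's x, y, z in degrees, a list of three. In form: {"jaw": [jaw, ...], "translation": [[tx, ty, tz], ...], "dr": [[wx, wy, wz], ...]}. A call has 1 to 20 rows; each row is the pose to reach, as a shift and turn from the pose commanded when the call began; what a row does not reach only later rows make up. A row lasts 1/10 s, in which the tool goes at most 50 mm and 8.59 degrees, less where a joint would pass 70% of its speed; a pose out of reach is approached as far as the arm can. A call with a gripper value outside its range is refused whole. The fingers move at their own pace and stop on an object; "grip_force" is the grip in N (left out, the last holds). Time passes only in rows, so rows that repeat a pose let the fingers close. It gives the time, the measured TCP pose, the force and the opening at its end, in the units of the state.
- sense(): the state, without advancing time (a new reading comes with each control period).
- get_image(name): name is "scene" or "top"; returns the picture (420x560x3 uint8, red, green, blue); there is no depth.
- camera_params(name): a dict with "vertical_fov" (degrees; the focal length in pixels is half the picture's height over the tangent of half this angle, whatever the lens; pixels are square), "cx", "cy" (the principal point, pixels), "extrinsics" (4x4, takes a point from world to camera coordinates). Camera axes: x right, y up, looking along -z (the intrinsics and any distortion apply to the point x, -y, -z); pixel columns grow to the right and rows downward; lengths in m; the calibration is good to about 2 mm. A picture is of the moment at which its call begins. camera_params takes no time and is no camera call.
- finish_job(): hands the job in, once; it reports no verdict.
Trained networks look in the newest picture that a camera, given by its name, has taken for a name from the list of things; names that differ only in an ending like _2 or _b are one class to them, and where a whole thing is asked for, a point or a joint stands for the part that bears it (a point fixed in the world has none). Each returns a list of dicts, best first, with "p" (0 to 1); they miss things now and then, are a little off and sometimes report something else, mostly with a low value. They report only what shows in the picture. A call takes as long as a camera call. They do not tell look-alikes from the thing itself.
- look_for(camera, label): "xyz" ([x, y, z] in m, in the coordinates of the camera as it stood for that picture, good to about 4 mm: the middle of the surface that is visible of it).
The state is a dict: "time": time; "qpos": joint angles; "qvel": joint speeds; "tau": joint torques, N m; "eef_pos": TCP position; "tcp_rot": TCP orientation; "wrist_force": force on the tool from outside, world axes, zero at the start; "moment": the same for the moment, N m; "grip_width": finger opening in m.
Only numpy, scipy, OpenCV 4.12 (cv2) and the standard library are available. Lean on these libraries where they do the work, as an engineer would, in place of code of your own. Each camera call takes 0.05 s, during which the arm holds its last target.

## Working session

There is one attempt and no reset: what is moved stays moved. The work goes in short steps, Python scripts to look and compute and a tool call to move; the robot and the scene stay as the last step left them, time stands still between calls to the robot, and variables do not carry over. Pictures are saved under pics/ and viewed, and the job is handed in when it is done.

Besides the shell and the picture viewer there is one more tool, called after "Call:" in YAML: its name, and indented under it one key for each argument. arm_command: Moves the arm, as the interface text tells. Its arguments: {"type":"object","properties":{"jaw":{"type":"array","items":{"type":"number"}},"translation":{"type":"array","items":{"type":"array","items":{"type":"number"}}},"dr":{"type":"array","items":{"type":"array","items":{"type":"number"}}},"grip_force":{"type":"number"}},"required":["jaw","translation","dr"]}

```bash
ls; mkdir -p pics
python3 - <<'E'
from workcell import *
import cv2
s=sense()
for k in s: print(k,s[k])
for n in("scene","top"):
    im=get_image(n); cv2.imwrite(f"pics/{n}0.png",im[:,:,::-1]); print(n,camera_params(n))
E
```

```text
pics
time 0.0
qpos [-1.19160912e+00  3.00474880e-01  1.52157305e+00  1.96866960e-05
  1.32069143e+00 -6.66080182e-02]
qvel [-0.00063437  0.00073584  0.00174771 -0.00074438  0.00089815  0.00011572]
tau [ 3.54967859e-03 -5.43495405e+01 -3.61786401e+01  7.69306189e-05
  4.08900800e-03  2.63768996e-06]
eef_pos [ 0.2371302  -0.49622256  0.40412252]
tcp_rot [-0.59791371  0.3774275  -0.37677983  0.59840173]
wrist_force [-0.219442    0.19954508 -0.16096057]
moment [ 0.03517688  0.00527493 -0.02487926]
grip_width 0.08546104174535718
scene {'vertical_fov': 55.52329652313412, 'cx': 277.94339375188076, 'cy': 207.70682200835034, 'extrinsics': array([[-0.7635207 ,  0.64567275, -0.01195166,  0.40280415],
       [-0.49170672, -0.56925603,  0.65891735,  0.2660149 ],
       [ 0.41864142,  0.50897375,  0.75212039, -1.33998523],
       [ 0.        ,  0.        ,  0.        ,  1.        ]])}
top {'vertical_fov': 56.977792755355715, 'cx': 283.07908827423034, 'cy': 208.99781229378925, 'extrinsics': array([[ 2.53385609e-02, -9.99667960e-01,  4.68259207e-03,
         3.00085501e-02],
       [ 9.80951775e-01,  2.57660245e-02,  1.92535005e-01,
        -6.00061526e-01],
       [-1.92591727e-01, -2.85162936e-04,  9.81278933e-01,
        -9.59926786e-01],
       [ 0.00000000e+00,  0.00000000e+00,  0.00000000e+00,
         1.00000000e+00]])}
```

View pics/scene0.png

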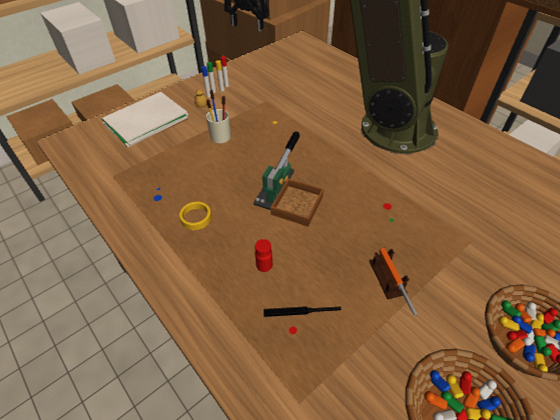

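View pics/top0.png

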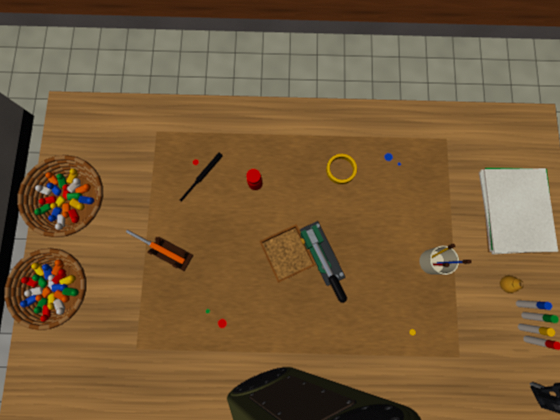

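```bash
cat > h.py <<'E'
from workcell import *
import numpy as np, cv2
from scipy.spatial.transform import Rotation as R
def cam(n):
    c=camera_params(n); f=210/np.tan(np.radians(c['vertical_fov']/2)); return c,f,np.array(c['extrinsics'])
def toworld(n,p):
    E=cam(n)[2]; return E[:3,:3].T@(np.array(p)-E[:3,3])
def proj(n,P):
    c,f,E=cam(n); q=E[:3,:3]@np.array(P)+E[:3,3]; return np.array([c['cx']+f*q[0]/-q[2], c['cy']-f*q[1]/-q[2]])
def ray(n,u,v,z):
    c,f,E=cam(n); d=E[:3,:3].T@np.array([(u-c['cx'])/f,-(v-c['cy'])/f,-1]); o=-E[:3,:3].T@E[:3,3]
    return o+d*(z-o[2])/d[2]
def crop(n,name,u0,v0,u1,v1,k):
    im=get_image(n)[v0:v1,u0:u1,::-1]; cv2.imwrite(f"pics/{name}.png",cv2.resize(im,None,fx=k,fy=k,interpolation=cv2.INTER_CUBIC))
E
python3 - <<'E'
from h import *
crop("top","t_press",240,205,380,310,5)
crop("top","t_punch",115,215,215,285,7)
crop("scene","s_press",230,120,340,230,5)
crop("scene","s_punch",350,235,440,325,6)
for n in("scene","top"):
    for l in ["punch_mid","punch_tip","rest_seat","bore_in","pin_mid","tray","press","brush_pot","paint_bottle","tape_roll"]:
        for d in look_for(n,l)[:2]: print(n,l,np.round(d['p'],2),toworld(n,d['xyz']).round(4))
print(sense()['time'])
r=R.from_quat(sense()['tcp_rot']).as_matrix(); print(r.round(3))
E
```

```text
scene punch_mid 0.94 [0.7095 0.2675 0.0177]
scene punch_mid 0.6 [0.4935 0.3679 0.0517]
scene punch_tip 0.69 [0.7122 0.2714 0.0122]
scene punch_tip 0.63 [0.4928 0.3674 0.0512]
scene rest_seat 0.72 [0.4865 0.3443 0.0097]
scene bore_in 0.77 [ 0.5262 -0.0379  0.0815]
scene tray 0.89 [0.4851 0.0334 0.0049]
scene press 0.67 [ 0.5266 -0.035   0.0774]
scene brush_pot 0.72 [ 0.4793 -0.3406  0.064 ]
scene paint_bottle 0.7 [0.6874 0.1381 0.0598]
scene tape_roll 0.88 [ 0.7292 -0.1077  0.0166]
top punch_mid 0.67 [0.7104 0.2679 0.0128]
top punch_mid 0.54 [0.4892 0.3578 0.0495]
top punch_tip 0.52 [0.7118 0.2694 0.0118]
top rest_seat 0.71 [0.4781 0.3403 0.0047]
top bore_in 0.59 [ 0.4746 -0.0667  0.0783]
top tray 0.97 [0.4883 0.0347 0.0067]
top brush_pot 0.88 [ 0.4799 -0.3651  0.0537]
top paint_bottle 0.51 [0.675  0.1251 0.0844]
top tape_roll 0.8 [ 0.7322 -0.1163  0.0241]
1.3
[[ 0.431  0.     0.902]
 [-0.902 -0.     0.431]
 [ 0.    -1.     0.   ]]
```

View pics/t_press.png

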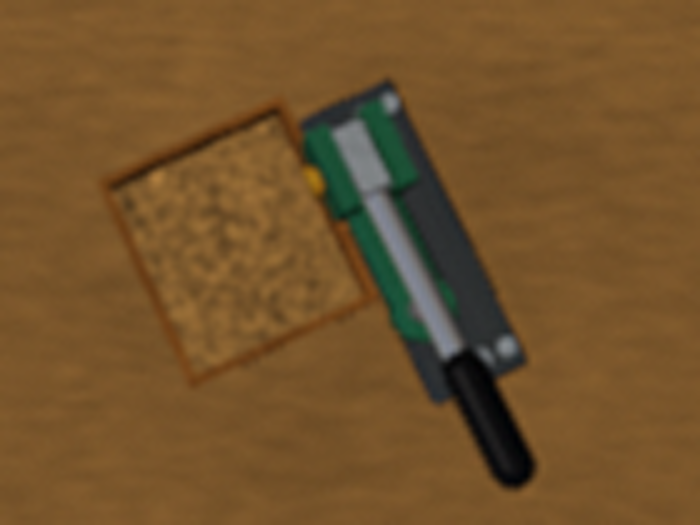

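View pics/t_punch.png

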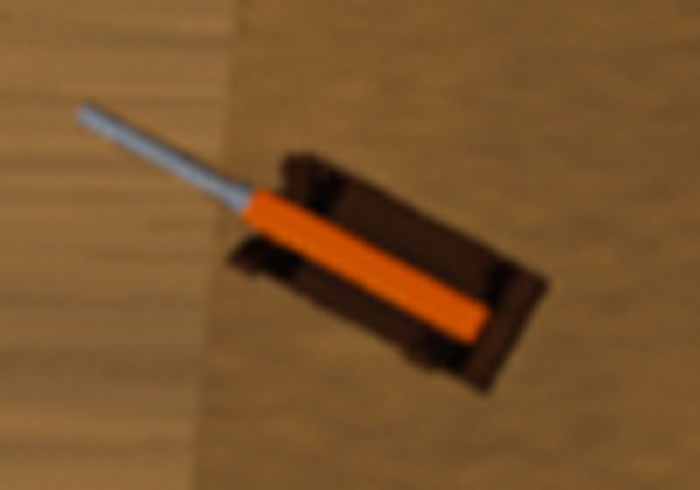

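View pics/s_press.png

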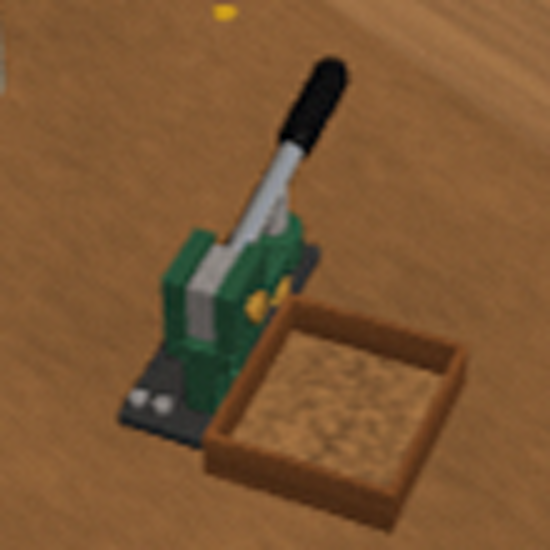

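View pics/s_punch.png

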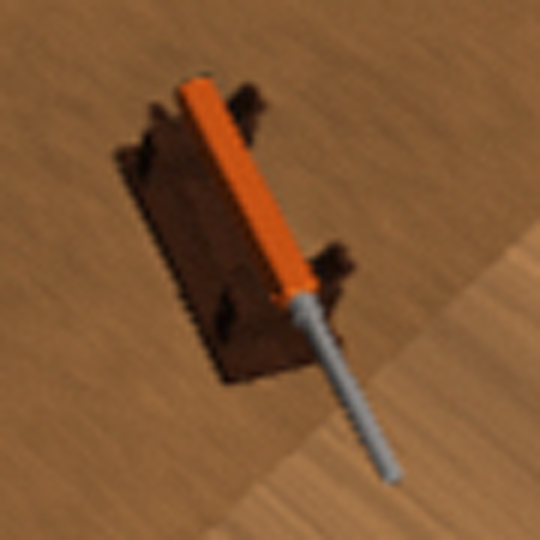

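Run:
```python
from h import *
crop("top","t_c",290,210,350,270,10)
crop("scene","s_c",252,155,302,215,10)
crop("top","t_p2",122,225,200,275,10)
crop("scene","s_p2",372,240,422,320,7)
```

```text
(no output)
```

View pics/t_c.png

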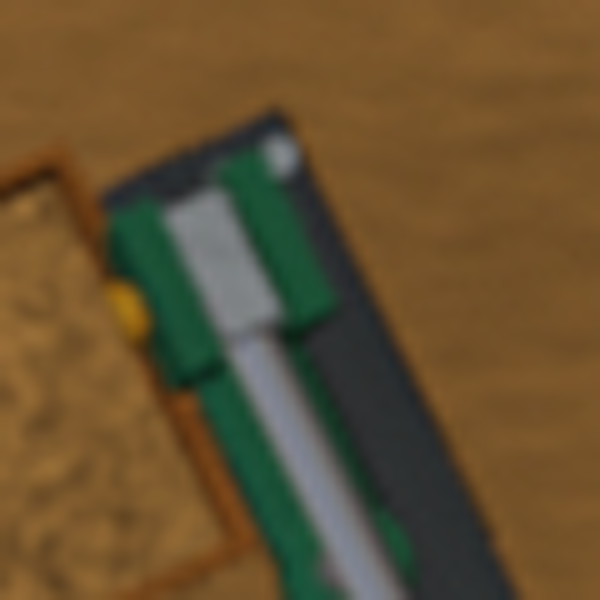

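View pics/s_c.png

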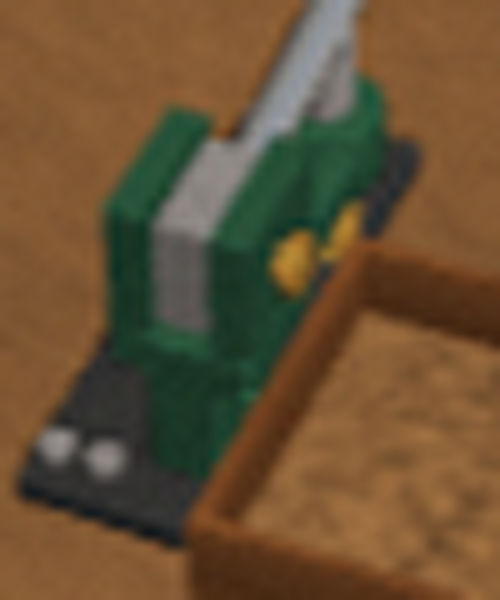

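View pics/t_p2.png

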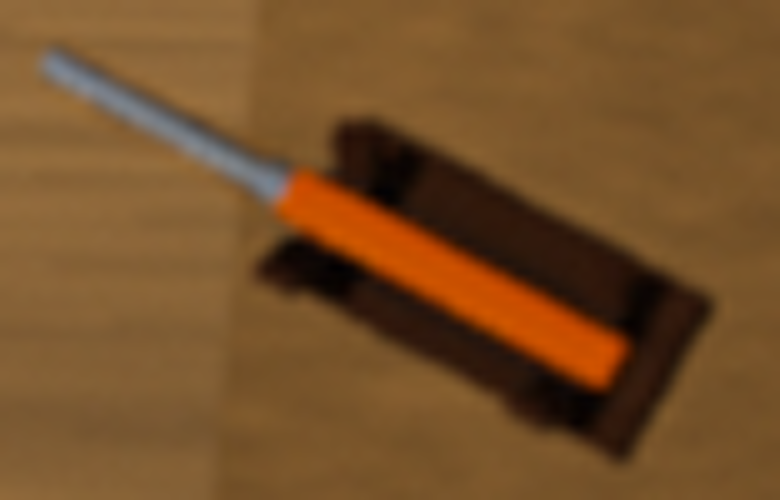

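View pics/s_p2.png

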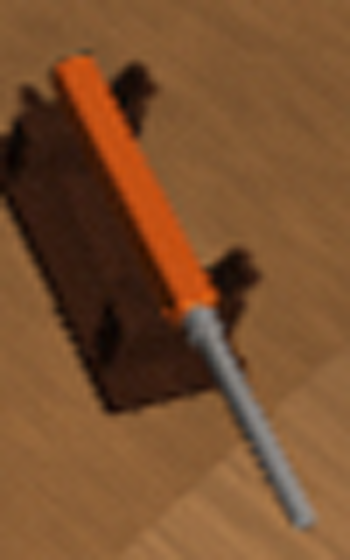

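```bash
cat > fit.py <<'E'
from h import *
from scipy.optimize import least_squares
def px(u0,v0,k,c): return np.array([u0+(c[0]+.5)/k-.5, v0+(c[1]+.5)/k-.5])
a,b,t=.022,.021,.107
obs=[("top",(a,-b,t),px(290,210,10,(263,148))),("top",(-a,-b,t),px(290,210,10,(340,300))),
("scene",(a,-b,t),px(252,155,10,(107,208))),("scene",(-a,-b,t),px(252,155,10,(172,107))),("scene",(a,b,t),px(252,155,10,(250,247))),
("top",(-.0,-.045,.008),None)]
obs=[o for o in obs if o[2] is not None]
def P(p,l):
    c,s=np.cos(p[2]),np.sin(p[2]); return np.array([p[0]+c*l[0]-s*l[1],p[1]+s*l[0]+c*l[1],l[2]])
def res(p,cams=("top","scene")): return np.concatenate([proj(n,P(p,l))-q for n,l,q in obs if n in cams])
if __name__=="__main__":
    for cs in [("top","scene"),("top",),("scene",)]:
        r=least_squares(res,[.53,-.04,.4],args=(cs,)); print(cs,r.x.round(4),np.degrees(r.x[2]).round(2),r.fun.round(2))
    r=least_squares(res,[.53,-.04,.4]); p=r.x
    for n,(u0,v0,u1,v1),k in [("top",(290,210,350,270),10),("scene",(252,155,302,215),10)]:
        im=cv2.resize(get_image(n)[v0:v1,u0:u1,::-1],None,fx=k,fy=k,interpolation=cv2.INTER_CUBIC)
        def d(l):
            q=proj(n,P(p,l)); return tuple(int(x) for x in ((q-np.array([u0,v0])+.5)*k-.5))
        for z in(t,t-.044):
            for A,B in [((a,b),(a,-b)),((a,-b),(-a,-b)),((-a,-b),(-a,b)),((-a,b),(a,b))]: cv2.line(im,d((*A,z)),d((*B,z)),(255,255,255),1)
        for z in (0,):
            for A,B in [((.085,-.045),(.085,.011)),((.085,-.045),(-.085,-.045))]: cv2.line(im,d((*A,z)),d((*B,z)),(255,0,255),1)
        cv2.circle(im,d((0,b,.085)),8,(0,0,255),1);cv2.circle(im,d((0,b+.005,.085)),8,(255,255,0),1)
        cv2.imwrite(f"pics/fit_{n}.png",im)
E
python3 fit.py
```

```text
('top', 'scene') [ 0.5231 -0.0268  0.4882] 27.97 [-0.77  0.13 -0.25  0.73 -0.65  0.01 -0.66 -0.56 -0.09  0.18]
('top',) [ 0.5245 -0.0279  0.4762] 27.28 [-0.17 -0.35  0.17  0.34]
('scene',) [ 0.5225 -0.0255  0.4739] 27.15 [-0.22  0.05 -0.03 -0.46  0.25  0.37]
```

```bash
python3 -c "
import cv2,numpy as np
a=cv2.imread('pics/fit_top.png');b=cv2.imread('pics/fit_scene.png')
a=cv2.resize(a,(400,400));b=cv2.resize(b,(333,400));cv2.imwrite('pics/fit.png',np.hstack([a,b]))"
```

```text
(no output)
```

View pics/fit.png

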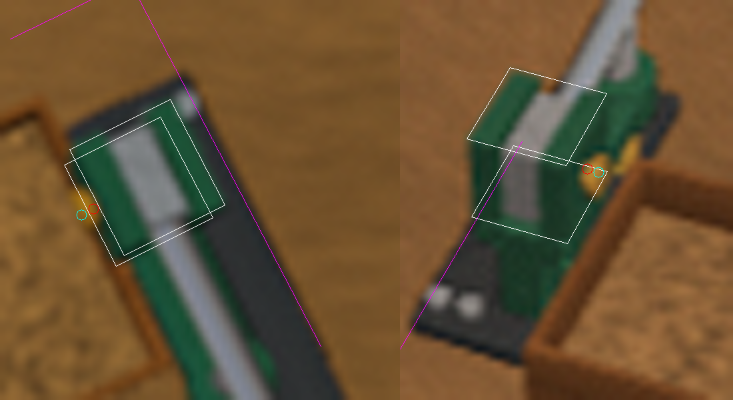

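```bash
cat > ov.py <<'E'
from fit import *
def overlay(p,out):
    ims=[]
    for n,(u0,v0,u1,v1),k in [("top",(297,215,333,260),12),("scene",(258,160,294,205),12)]:
        im=cv2.resize(get_image(n)[v0:v1,u0:u1,::-1],None,fx=k,fy=k,interpolation=cv2.INTER_CUBIC)
        def d(l):
            q=proj(n,P(p,l)); return tuple(int(x) for x in ((q-np.array([u0,v0])+.5)*k-.5))
        for z,c in((t,(255,255,255)),(t-.044,(255,0,255))):
            for A,B in [((a,b),(a,-b)),((a,-b),(-a,-b)),((-a,-b),(-a,b)),((-a,b),(a,b))]: cv2.line(im,d((*A,z)),d((*B,z)),c,1)
        th=np.linspace(0,2*np.pi,40)
        for y in(b,b+.005):cv2.polylines(im,[np.array([d((.009*np.cos(h),y,.085+.009*np.sin(h))) for h in th])],True,(0,0,255),1)
        ims.append(im[:540,:400])
    cv2.imwrite(out,np.hstack(ims))
E
python3 - <<'E'
from ov import *
overlay([.524,-.0275,np.radians(27.2)],"pics/ov1.png")
E
```

```text
(no output)
```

View pics/ov1.png

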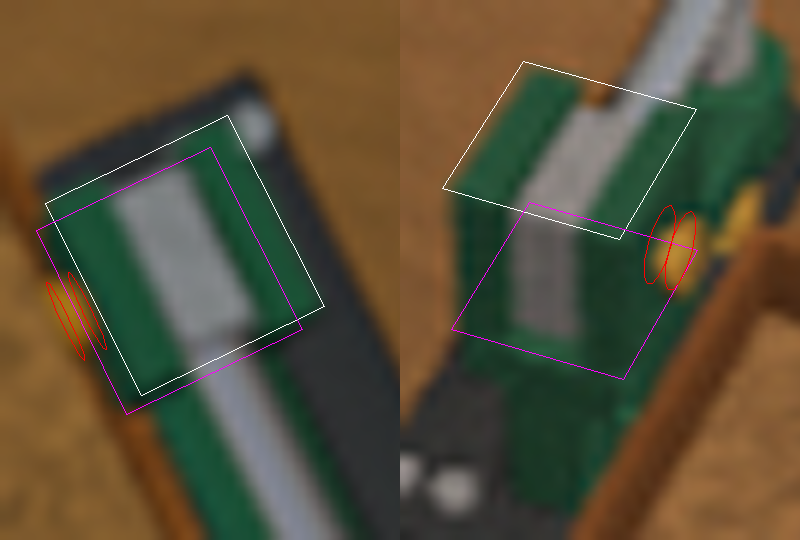

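```bash
cat >> ov.py <<'E'
from scipy.ndimage import map_coordinates, gaussian_filter, sobel
from scipy.optimize import differential_evolution
def edgefit(n,segs,p0,rng,im=None):
    im=get_image(n) if im is None else im
    im=im.astype(float)
    gx=[gaussian_filter(im[...,c],.7,order=(0,1)) for c in range(3)]; gy=[gaussian_filter(im[...,c],.7,order=(1,0)) for c in range(3)]
    s=np.linspace(.05,.95,25)
    def cost(p):
        tot=0
        for A,B in segs:
            pa,pb=proj(n,P(p,A)),proj(n,P(p,B)); q=pa+s[:,None]*(pb-pa); d=pb-pa; nn=np.array([-d[1],d[0]])/np.linalg.norm(d)
            g=sum(np.abs(nn[0]*map_coordinates(gx[c],[q[:,1],q[:,0]],order=1)+nn[1]*map_coordinates(gy[c],[q[:,1],q[:,0]],order=1)) for c in range(3))
            tot-=np.minimum(g,60).mean()
        return tot
    r=differential_evolution(cost,[(x-w,x+w) for x,w in zip(p0,rng)],seed=1,popsize=25,tol=1e-6,maxiter=200)
    return r.x,r.fun/len(segs)
E
python3 - <<'E'
from ov import *
C=lambda x,y,z=t:(x,y,z)
top=[(C(a,b),C(a,b-.012)),(C(a,-b),C(a,-b+.012)),(C(a,-b),C(-a,-b)),(C(-a,-b),C(-a,-b+.012)),(C(-a,b),C(a,b)),(C(a,-.007),C(-a,-.007)),(C(a,.007),C(-a,.007))]
sc=[(C(a,-b),C(-a,-b)),(C(a,-b),C(a,-b+.012)),(C(a,b),C(a,b-.012)),(C(a,b),C(-a,b)),(C(a,-b),C(a,-b,t-.044)),(C(-a,-b),C(-a,-b+.012))]
p0=[.524,-.0275,np.radians(27.2)]
ps=[]
for n,s in(("top",top),("scene",sc)):
    p,f=edgefit(n,s,p0,[.008,.008,.08]); print(n,p.round(4),np.degrees(p[2]).round(2),f); ps.append(p)
overlay(ps[0],"pics/a.png");overlay(ps[1],"pics/b.png")
A=cv2.imread("pics/a.png");B=cv2.imread("pics/b.png");cv2.imwrite("pics/ov2.png",np.hstack([A[:,:400],B[:,400:]]))
E
```

```text
Traceback (most recent call last):
  File "ov.py", line 28, in edgefit
    r=differential_evolution(cost,[(x-w,x+w) for x,w in zip(p0,rng)],seed=1,popsize=25,tol=1e-6,maxiter=200)
  File "ov.py", line 24, in cost
    pa,pb=proj(n,P(p,A)),proj(n,P(p,B)); q=pa+s[:,None]*(pb-pa); d=pb-pa; nn=np.array([-d[1],d[0]])/np.linalg.norm(d)
                         ~~~~^^^^^^^^^^
  File "h.py", line 9, in proj
    c,f,E=cam(n); q=E[:3,:3]@np.array(P)+E[:3,3]; return np.array([c['cx']+f*q[0]/-q[2], c['cy']-f*q[1]/-q[2]])
          ~~~^^^
  File "h.py", line 5, in cam
    c=camera_params(n); f=210/np.tan(np.radians(c['vertical_fov']/2)); return c,f,np.array(c['extrinsics'])
ValueError: time passes only in moves, steps and waits
```

```bash
python3 - <<'E'
s=open('h.py').read().replace("def cam(n):","from functools import lru_cache\n@lru_cache\ndef cam(n):")
s+='''
import os
def saved(n):
    return cv2.imread(f"pics/{n}0.png")[:,:,::-1]
'''
open('h.py','w').write(s)
s=open('ov.py').read().replace("get_image(n)[v0","saved(n)[v0").replace("im=get_image(n) if","im=saved(n) if")
open('ov.py','w').write(s)
E
cat > run1.py <<'E'
from ov import *
print(sense()['time'])
C=lambda x,y,z=t:(x,y,z)
top=[(C(a,b),C(a,b-.012)),(C(a,-b),C(a,-b+.012)),(C(a,-b),C(-a,-b)),(C(-a,-b),C(-a,-b+.012)),(C(-a,b),C(a,b)),(C(a,-.007),C(-a,-.007)),(C(a,.007),C(-a,.007))]
sc=[(C(a,-b),C(-a,-b)),(C(a,-b),C(a,-b+.012)),(C(a,b),C(a,b-.012)),(C(a,b),C(-a,b)),(C(a,-b),C(a,-b,t-.044)),(C(-a,-b),C(-a,-b+.012))]
p0=[.524,-.0275,np.radians(27.2)]
ps=[]
for n,s in(("top",top),("scene",sc)):
    p,f=edgefit(n,s,p0,[.008,.008,.08]); print(n,p.round(4),np.degrees(p[2]).round(2),f); ps.append(p)
overlay(ps[0],"pics/a.png");overlay(ps[1],"pics/b.png")
A=cv2.imread("pics/a.png");B=cv2.imread("pics/b.png");cv2.imwrite("pics/ov2.png",np.hstack([A[:,:400],B[:,400:]]))
E
python3 run1.py
```

```text
1.75
top [ 0.5294 -0.0235  0.4338] 24.86 -38.18549335773372
scene [ 0.5239 -0.0255  0.4638] 26.57 -36.33271176166525
```

View pics/ov2.png

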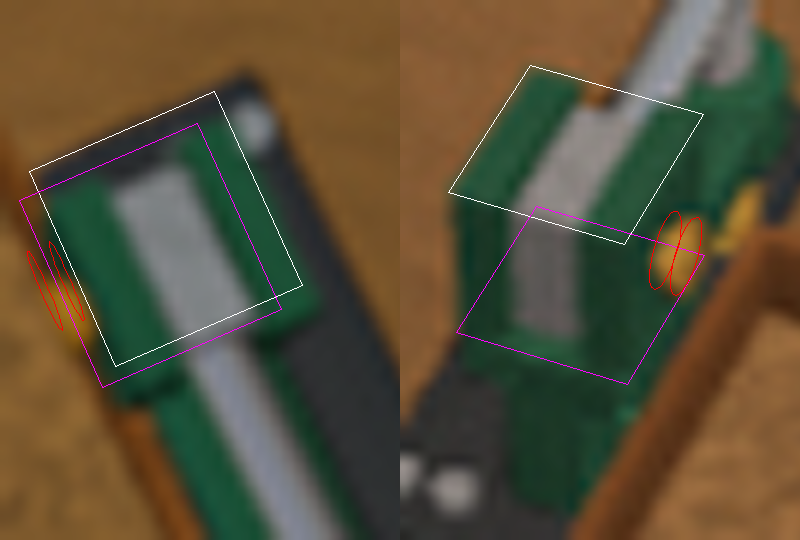

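```bash
cat > run2.py <<'E'
from ov import *
import ov,fit
# p=[x,y,yaw,inset]; segs built with size markers
P0=fit.P
def P2(p,l):
    i=p[3]; l=(np.sign(l[0])*(abs(l[0])-i*(abs(l[0])>.0215)), np.sign(l[1])*(abs(l[1])-i*(abs(l[1])>.0205)), l[2])
    return P0(p,l)
ov.P=P2
C=lambda x,y,z=t:(x,y,z)
top=[(C(a,b),C(a,b-.010)),(C(a,-b),C(a,-b+.010)),(C(a,-b),C(-a,-b)),(C(-a,-b),C(-a,-b+.010)),(C(-a,b),C(a,b)),(C(-a,b),C(-a,b-.01))]
sc=[(C(a,-b),C(-a,-b)),(C(a,-b),C(a,-b+.010)),(C(a,b),C(a,b-.010)),(C(a,b),C(-a,b)),(C(a,-b),C(a,-b,t-.044)),(C(-a,-b),C(-a,-b+.010))]
p0=[.524,-.0275,np.radians(27.2),.001]
ps=[]
for n,s in(("top",top),("scene",sc)):
    p,f=edgefit(n,s,p0,[.005,.005,.05,.002]); print(n,p.round(4),np.degrees(p[2]).round(2),f); ps.append(p)
overlay(ps[0],"pics/a.png");overlay(ps[1],"pics/b.png")
A=cv2.imread("pics/a.png");B=cv2.imread("pics/b.png");cv2.imwrite("pics/ov3.png",np.hstack([A[:,:400],B[:,400:]]))
E
python3 run2.py
```

```text
top [ 0.5282 -0.0243  0.4386 -0.001 ] 25.13 -30.24108389612367
scene [ 0.5241 -0.0255  0.4454  0.0006] 25.52 -36.085613673239244
```

View pics/ov3.png

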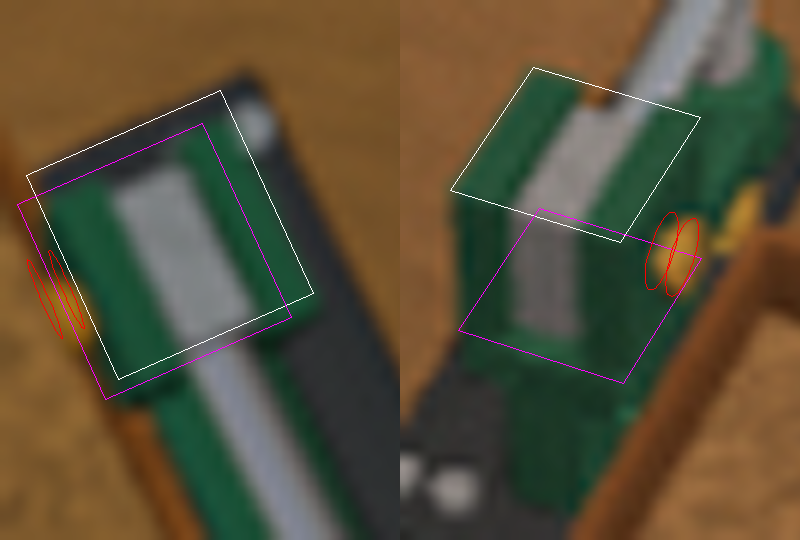

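```bash
python3 - <<'E'
s=open('run2.py').read()
s=s.replace("p,f=edgefit(n,s,p0,[.005,.005,.05,.002])","g=saved(n).astype(float); g=np.repeat((g[...,1]-np.maximum(g[...,0],g[...,2]))[...,None],3,2).clip(-10,60)*1.5; p,f=edgefit(n,s,p0,[.006,.006,.05,.002],g)").replace("ov3","ov4")
open('run3.py','w').write(s)
E
python3 run3.py
```

```text
top [ 0.5235 -0.0263  0.4512 -0.0006] 25.85 -42.22286558428603
scene [ 5.243e-01 -2.440e-02  4.504e-01  5.000e-04] 25.8 -37.34311774294384
```

View pics/ov4.png

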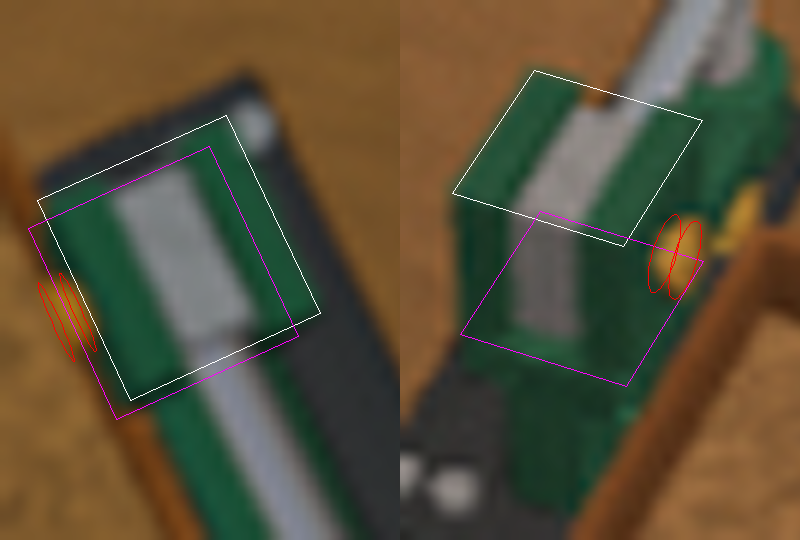

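```bash
cat > run4.py <<'E'
from ov import *
for (u,v),z in [((105,185),.032),((282,103),.032),((372,300),.032),((195,382),.032)]:
    print(ray("top",*px(240,205,5,(u,v)),z).round(4))
q=[ray("top",*px(240,205,5,c),.032) for c in((105,185),(282,103),(372,300),(195,382))]
for i in range(4):
    d=q[(i+1)%4]-q[i]; print(np.linalg.norm(d[:2]).round(4),np.degrees(np.arctan2(d[1],d[0])).round(2))
C=lambda x,y,z=.052:(x,y,z)
seg=[(C(.05,.007),C(-.05,.007)),(C(.05,-.007),C(-.05,-.007)),(C(-.05,.007),C(-.05,-.007))]
seg_s=[(C(.05,.007),C(-.05,.007)),(C(-.05,.007),C(-.05,-.007)),(C(.05,-.007,.052),C(-.05,-.007,.052)),(C(.05,.007),C(.05,-.007))]
for n in("top","scene"):
    g=saved(n).astype(float); g=np.repeat((g[...,0]-g[...,2]-g[...,1]*.5)[...,None].clip(30,200),3,2)*.4
    p,f=edgefit(n,seg if n=="top" else seg_s,[.487,.352,1.1],[.02,.02,.4],g); print(n,p.round(4),np.degrees(p[2]).round(2),f, "tip",P(p,(.125,0,.045)).round(4))
    for u in (P(p,(.125,0,.045)),P(p,(0,0,.052))): print(proj(n,u).round(1))
E
python3 run4.py
```

```text
[0.5145 0.1029 0.032 ]
[0.5609 0.0098 0.032 ]
[ 0.4576 -0.0395  0.032 ]
[0.4128 0.0523 0.032 ]
0.1041 -63.49
0.1145 -154.52
0.1021 115.97
0.1135 26.48
top [0.4783 0.3445 1.1216] 64.27 -57.927605969671085 tip [0.5326 0.4571 0.045 ]
[126.1 230.7]
[166.4 252.3]
scene [0.4785 0.3472 1.1116] 63.69 -48.34489587209093 tip [0.5339 0.4592 0.045 ]
[414.7 315. ]
[390.6 265. ]
```

Call:
arm_command:
  jaw: [1, 1, 1, 1, 1, 1, 1, 1, 1, 1, 1, 1, 1, 1, 1, 1, 1, 1, 1, 1]
  translation:
    - [1.2, 4.2, 0]
    - [2.4, 8.4, 0]
    - [3.6, 12.6, 0]
    - [4.8, 16.8, 0]
    - [6.0, 21, 0]
    - [7.2, 25.3, 0]
    - [8.4, 29.5, 0]
    - [9.6, 33.7, 0]
    - [10.8, 37.9, 0]
    - [12.1, 42.1, 0]
    - [13.3, 46.3, 0]
    - [14.5, 50.5, 0]
    - [15.7, 54.7, 0]
    - [16.9, 58.9, 0]
    - [18.1, 63.1, 0]
    - [19.3, 67.4, 0]
    - [20.5, 71.6, 0]
    - [21.7, 75.8, 0]
    - [22.9, 80, 0]
    - [24.1, 84.2, 0]
  dr:
    - [0, 0, 2]
    - [0, 0, 4]
    - [0, 0, 6]
    - [0, 0, 8]
    - [0, 0, 10]
    - [0, 0, 12]
    - [0, 0, 14]
    - [0, 0, 16]
    - [0, 0, 18]
    - [0, 0, 20]
    - [0, 0, 22]
    - [0, 0, 24]
    - [0, 0, 26]
    - [0, 0, 28]
    - [0, 0, 30]
    - [0, 0, 32]
    - [0, 0, 34]
    - [0, 0, 36]
    - [0, 0, 38]
    - [0, 0, 38.4]

```text
time: 3.75
eef_pos: [0.4783, 0.3476, 0.4047]
tcp_rot: [-0.689, 0.159, -0.159, 0.689]
wrist_force: [0.8, -0.0, 0.4]
grip_width: 0.0856
```

Call:
arm_command:
  jaw: [1, 1, 1, 1, 1, 1, 1, 1]
  translation:
    - [0, 0, -2]
    - [0, 0, -5]
    - [0, 0, -8]
    - [0, 0, -11]
    - [0, 0, -13]
    - [0, 0, -14]
    - [0, 0, -14]
    - [0, 0, -14]
  dr:
    - [0, 0, 0]
    - [0, 0, 0]
    - [0, 0, 0]
    - [0, 0, 0]
    - [0, 0, 0]
    - [0, 0, 0]
    - [0, 0, 0]
    - [0, 0, 0]

```text
time: 4.55
eef_pos: [0.4784, 0.3459, 0.2657]
tcp_rot: [-0.689, 0.159, -0.16, 0.689]
wrist_force: [-0.6, 0.0, -0.3]
grip_width: 0.0856
```

Run:
```python
from h import *
s=sense();p=np.array(s['eef_pos']);r=R.from_quat(s['tcp_rot']).as_matrix();print(p.round(4));print(r.round(3),np.degrees(np.arctan2(r[1,0],r[0,0])))
for n in("top","scene"):print(proj(n,[p[0],p[1],.052]))
crop("top","g_t",130,215,230,290,7);crop("scene","g_s",350,225,440,325,6)
```

```text
[0.4784 0.3459 0.2657]
[[ 0.898  0.001  0.439]
 [-0.439  0.001  0.898]
 [ 0.001 -1.     0.001]] -26.059645611221182
[165.80561124 252.23805148]
[390.25140851 264.60025266]
```

View pics/g_t.png

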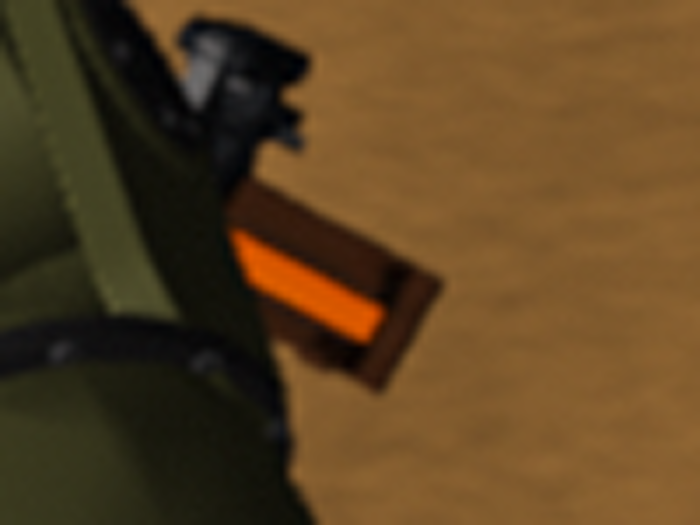

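View pics/g_s.png

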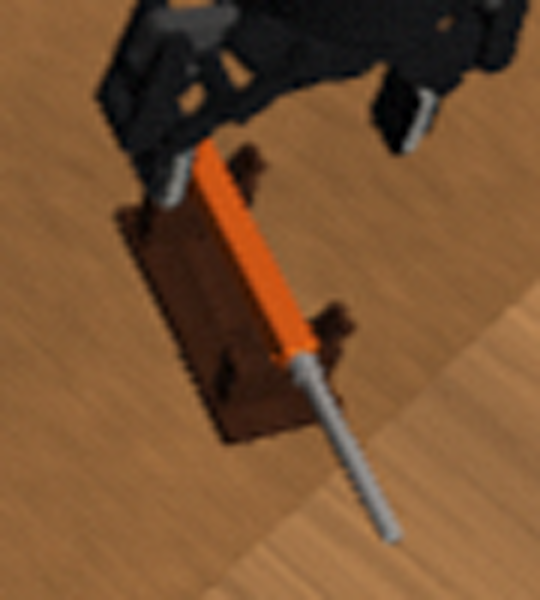

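Call:
arm_command:
  jaw: [1, 1, 1, 1, 1, 1]
  translation:
    - [0, 0, -2]
    - [0, 0, -4]
    - [0, 0, -5.5]
    - [0, 0, -6.5]
    - [0, 0, -6.5]
    - [0, 0, -6.5]
  dr:
    - [0, 0, 0]
    - [0, 0, 0]
    - [0, 0, 0]
    - [0, 0, 0]
    - [0, 0, 0]
    - [0, 0, 0]
  grip_force: 30

```text
time: 5.25
eef_pos: [0.4784, 0.3459, 0.2003]
tcp_rot: [-0.689, 0.159, -0.16, 0.689]
wrist_force: [0.4, -0.1, 0.2]
grip_width: 0.0854
```

Call:
arm_command:
  jaw: [-0.5, -0.5, -0.5, -0.5, -0.8, -0.8, -1, -1, -1, -1]
  translation:
    - [0, 0, 0]
    - [0, 0, 0]
    - [0, 0, 0]
    - [0, 0, 0]
    - [0, 0, 0]
    - [0, 0, 0]
    - [0, 0, 0]
    - [0, 0, 0]
    - [0, 0, 0]
    - [0, 0, 0]
  dr:
    - [0, 0, 0]
    - [0, 0, 0]
    - [0, 0, 0]
    - [0, 0, 0]
    - [0, 0, 0]
    - [0, 0, 0]
    - [0, 0, 0]
    - [0, 0, 0]
    - [0, 0, 0]
    - [0, 0, 0]
  grip_force: 30

```text
time: 6.25
eef_pos: [0.4782, 0.3458, 0.1999]
tcp_rot: [-0.689, 0.159, -0.159, 0.689]
wrist_force: [-1.0, -0.7, 5.3]
grip_width: 0.0132
```

Call:
arm_command:
  jaw: [-1, -1, -1, -1, -1, -1, -1, -1, -1, -1, -1]
  translation:
    - [0, 0, 0]
    - [0, 0, 0]
    - [0, 0, 0.5]
    - [0, 0, 1.5]
    - [0, 0, 3]
    - [0, 0, 5]
    - [0, 0, 8]
    - [0, 0, 11]
    - [0, 0, 14]
    - [0, 0, 15]
    - [0, 0, 15]
  dr:
    - [0, 0, 0]
    - [0, 0, 0]
    - [0, 0, 0]
    - [0, 0, 0]
    - [0, 0, 0]
    - [0, 0, 0]
    - [0, 0, 0]
    - [0, 0, 0]
    - [0, 0, 0]
    - [0, 0, 0]
    - [0, 0, 0]
  grip_force: 80

```text
time: 7.35
eef_pos: [0.4781, 0.3457, 0.3513]
tcp_rot: [-0.688, 0.159, -0.16, 0.69]
wrist_force: [0.4, 0.8, -1.2]
grip_width: 0.0124
```

Run:
```python
from h import *
s=sense();p=np.array(s['eef_pos']);r=R.from_quat(s['tcp_rot']).as_matrix();print(p.round(4),s['wrist_force'],s['moment']);print(np.degrees(np.arctan2(r[1,0],r[0,0])),r[:,1])
ax=r[:,2];m=p+r[:,1]*.155
for L in(.05,.058,.125):
  print(proj("scene",m+ax*L),proj("top",m+ax*L))
crop("scene","l_s",340,170,480,310,5)
```

```text
[0.4781 0.3457 0.3513] [ 0.35414554  0.77493347 -1.20307154] [-0.02777706  0.02427507 -0.01506799]
-26.054731222597123 [ 0.00241436  0.00151801 -0.99999593]
[415.7596886  244.93504386] [127.54877741 236.46306108]
[417.67285236 248.15568048] [124.49100666 234.81444014]
[434.74593634 276.89665955] [ 99.06426444 221.10541386]
```

View pics/l_s.png

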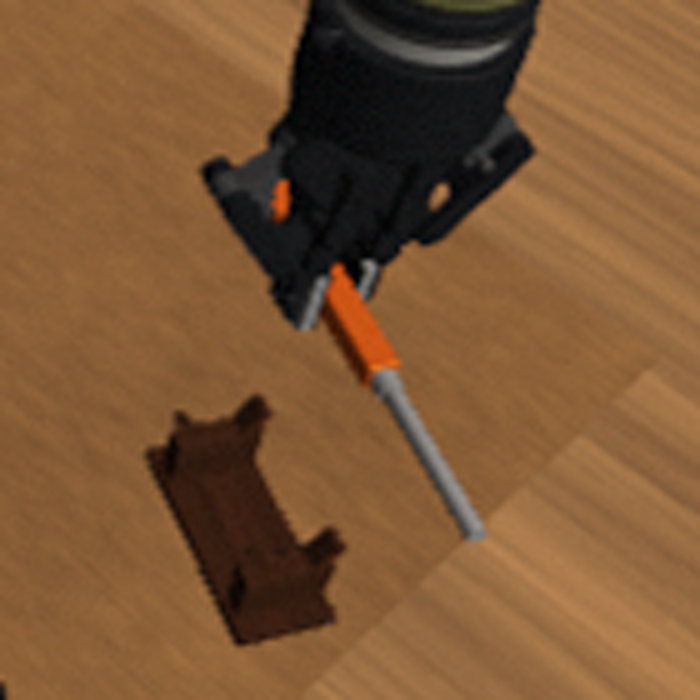

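Call:
arm_command:
  jaw: [-1, -1, -1, -1, -1, -1, -1, -1, -1, -1, -1, -1, -1, -1, -1, -1, -1]
  translation:
    - [0.4, -1.9, 0]
    - [1.3, -5.4, 0]
    - [2.2, -9.2, 0]
    - [3.1, -13.1, 0]
    - [4.0, -17, 0]
    - [4.9, -20.8, 0]
    - [5.8, -24.7, 0]
    - [6.7, -28.5, 0]
    - [7.6, -32.4, 0]
    - [8.5, -36.2, 0]
    - [9.4, -40.1, 0]
    - [10.4, -44, 0]
    - [11.3, -47.8, 0]
    - [12.1, -51.2, 0]
    - [12.5, -53.2, 0]
    - [12.7, -53.9, 0]
    - [12.7, -53.9, 0]
  dr:
    - [0, 0, 2]
    - [0, 0, 5]
    - [0, 0, 9]
    - [0, 0, 13]
    - [0, 0, 17]
    - [0, 0, 21]
    - [0, 0, 25]
    - [0, 0, 29]
    - [0, 0, 33]
    - [0, 0, 37]
    - [0, 0, 41]
    - [0, 0, 45]
    - [0, 0, 48]
    - [0, 0, 50]
    - [0, 0, 51.5]
    - [0, 0, 51.9]
    - [0, 0, 51.9]

```text
time: 9.1
eef_pos: [0.6051, -0.1935, 0.348]
tcp_rot: [-0.689, -0.157, 0.158, 0.69]
wrist_force: [-1.1, -0.4, -1.9]
grip_width: 0.0127
```

Call:
arm_command:
  jaw: [-1, -1, -1, -1, -1, -1, -1]
  translation:
    - [0, 0, -2]
    - [0, 0, -5]
    - [0, 0, -8]
    - [0, 0, -10]
    - [0, 0, -11.1]
    - [0, 0, -11.1]
    - [0, 0, -11.1]
  dr:
    - [0, 0, 0]
    - [0, 0, 0]
    - [0, 0, 0]
    - [0, 0, 0]
    - [0, 0, 0]
    - [0, 0, 0]
    - [0, 0, 0]

```text
time: 9.8
eef_pos: [0.6054, -0.1927, 0.2396]
tcp_rot: [0.689, 0.159, -0.158, -0.689]
wrist_force: [-0.1, -0.1, -1.1]
grip_width: 0.0125
```

```bash
cat > chk.py <<'E'
from ov import *
import sys
tag=sys.argv[1]
s=sense();p=np.array(s['eef_pos']);r=R.from_quat(s['tcp_rot']).as_matrix();print(s['time'],p.round(4),np.round(s['wrist_force'],1),s['grip_width']);print(np.degrees(np.arctan2(r[1,0],r[0,0])),r[:,1].round(4))
ax=r[:,2];m=p+r[:,1]*.155; tip=m+ax*.125
print("tip",tip.round(4))
c=np.array([.524,-.0255]);y=np.radians(25.85);d=tip[:2]-c
print("press frame x,y", d@[np.cos(y),np.sin(y)], d@[-np.sin(y),np.cos(y)])
ims=[]
for n,(u0,v0,u1,v1) in [("top",(290,205,370,285)),("scene",(235,150,315,230))]:
    k=5
    im=get_image(n); cv2.imwrite(f"pics/{tag}_{n}.png",im[:,:,::-1])
    im=cv2.resize(im[v0:v1,u0:u1,::-1],None,fx=k,fy=k,interpolation=cv2.INTER_CUBIC)
    q=(proj(n,tip)-np.array([u0,v0])+.5)*k-.5; print(n,proj(n,tip),q)
    ims.append(im)
cv2.imwrite(f"pics/{tag}.png",np.hstack(ims))
E
python3 chk.py pre
```

```text
9.8 [ 0.6054 -0.1927  0.2396] [-0.1 -0.1 -1.1] 0.012525975309772553
25.86449752910453 [ 1.e-03 -3.e-04 -1.e+00]
tip [ 0.551  -0.0803  0.0845]
press frame x,y 0.0004247624215214594 -0.06111836101583445
top [332.14644372 226.83580573] [212.73221858 111.17902865]
scene [251.95298199 172.27654124] [ 86.76490995 113.38270618]
```

View pics/pre.png

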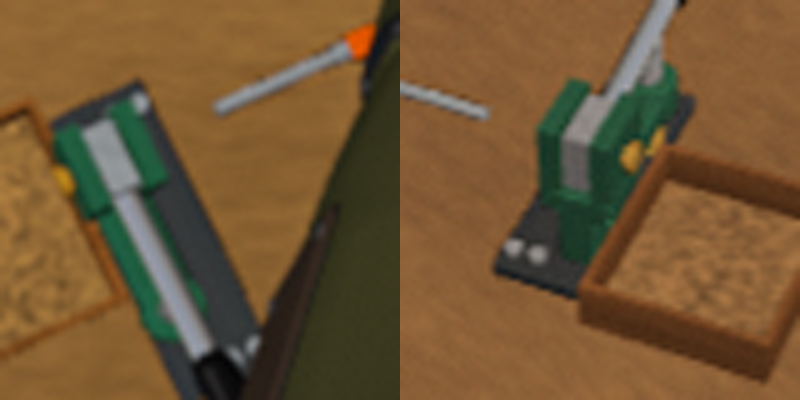

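Call:
arm_command:
  jaw: [-1, -1, -1, -1, -1, -1]
  translation:
    - [-0.44, 0.9, 0.05]
    - [-0.87, 1.8, 0.05]
    - [-1.31, 2.7, 0.05]
    - [-1.57, 3.24, 0.05]
    - [-1.57, 3.24, 0.05]
    - [-1.57, 3.24, 0.05]
  dr:
    - [0, 0, 0]
    - [0, 0, 0]
    - [0, 0, 0]
    - [0, 0, 0]
    - [0, 0, 0]
    - [0, 0, 0]

```text
time: 10.5
eef_pos: [0.5895, -0.1608, 0.2394]
tcp_rot: [0.689, 0.158, -0.158, -0.689]
wrist_force: [-0.5, 0.4, -1.6]
grip_width: 0.0125
```

```bash
python3 chk.py pre2
```

```text
10.5 [ 0.5895 -0.1608  0.2394] [-0.5  0.4 -1.6] 0.012542541065068556
25.85599218973609 [ 3.e-04 -2.e-04 -1.e+00]
tip [ 0.535  -0.0483  0.0843]
press frame x,y -1.5508413855132591e-06 -0.02532728655030289
top [319.49116895 232.77066602] [149.45584473 140.85333012]
scene [263.90594837 175.86083861] [146.52974186 131.30419307]
```

View pics/pre2.png

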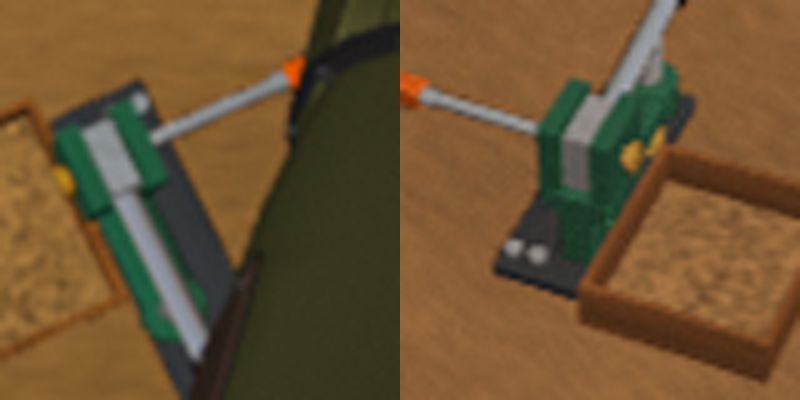

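Call:
arm_command:
  jaw: [-1, -1, -1, -1, -1, -1, -1]
  translation:
    - [0, 0, 0.06]
    - [-0.09, 0.18, 0.06]
    - [-0.17, 0.36, 0.06]
    - [-0.26, 0.54, 0.06]
    - [-0.31, 0.63, 0.06]
    - [-0.31, 0.63, 0.06]
    - [-0.31, 0.63, 0.06]
  dr:
    - [0, 0, 0]
    - [0, 0, 0]
    - [0, 0, 0]
    - [0, 0, 0]
    - [0, 0, 0]
    - [0, 0, 0]
    - [0, 0, 0]

```text
time: 11.3
eef_pos: [0.5865, -0.1549, 0.2401]
tcp_rot: [0.69, 0.158, -0.158, -0.689]
wrist_force: [2.0, -4.8, -1.9]
grip_width: 0.0125
```

Call:
arm_command:
  jaw: [-1, -1, -1, -1]
  translation:
    - [-0.09, 0.18, 0]
    - [-0.17, 0.36, 0]
    - [-0.17, 0.36, 0]
    - [-0.17, 0.36, 0]
  dr:
    - [0, 0, 0]
    - [0, 0, 0]
    - [0, 0, 0]
    - [0, 0, 0]

```text
time: 11.7
eef_pos: [0.5848, -0.1514, 0.2402]
tcp_rot: [0.69, 0.159, -0.158, -0.689]
wrist_force: [3.5, -6.2, -1.5]
grip_width: 0.0123
```

```bash
python3 chk.py in1
```

```text
11.7 [ 0.5848 -0.1514  0.2402] [ 3.5 -6.2 -1.5] 0.012317593990003465
25.830094527964643 [ 0.0018 -0.0014 -1.    ]
tip [ 0.5306 -0.0391  0.0849]
press frame x,y 2.4475190820336927e-05 -0.015147412814819695
top [315.87731166 234.37735279] [131.38655831 148.88676394]
scene [267.31276845 176.74316811] [163.56384226 135.71584053]
```

View pics/in1.png

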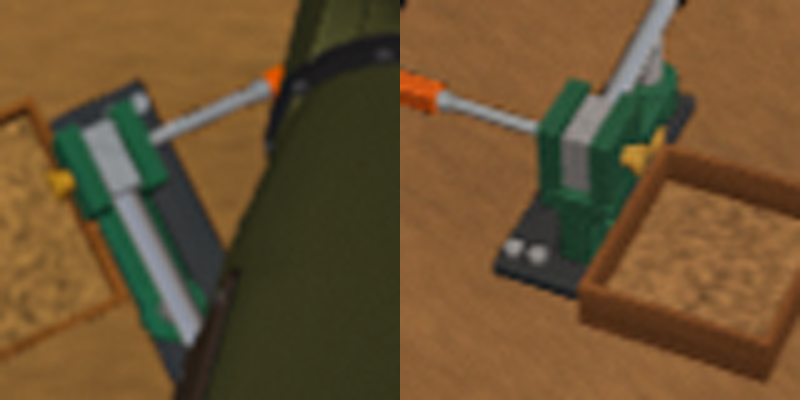

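Call:
arm_command:
  jaw: [-1, -1, -1, -1, -1, -1, -1, -1, -1, -1, -1, -1]
  translation:
    - [-0.11, 0.22, 0]
    - [-0.22, 0.45, 0]
    - [-0.33, 0.67, 0]
    - [-0.44, 0.9, 0]
    - [-0.54, 1.12, 0]
    - [-0.65, 1.35, 0]
    - [-0.76, 1.57, 0]
    - [-0.87, 1.8, 0]
    - [-0.98, 2.02, 0]
    - [-1.09, 2.25, 0]
    - [-1.09, 2.25, 0]
    - [-1.09, 2.25, 0]
  dr:
    - [0, 0, 0]
    - [0, 0, 0]
    - [0, 0, 0]
    - [0, 0, 0]
    - [0, 0, 0]
    - [0, 0, 0]
    - [0, 0, 0]
    - [0, 0, 0]
    - [0, 0, 0]
    - [0, 0, 0]
    - [0, 0, 0]
    - [0, 0, 0]

```text
time: 13.0
eef_pos: [0.5737, -0.1283, 0.2398]
tcp_rot: [-0.689, -0.158, 0.158, 0.689]
wrist_force: [-0.3, 0.1, -1.0]
grip_width: 0.0127
```

```bash
python3 chk.py in2
```

```text
13.0 [ 0.5737 -0.1283  0.2398] [-0.3  0.1 -1. ] 0.012673682431235019
25.85493014739657 [-2.e-04  2.e-04 -1.e+00]
tip [ 0.5192 -0.0158  0.0848]
press frame x,y -8.359546676168661e-05 0.010866965708402924
top [306.57719446 238.65029932] [ 84.88597231 170.25149659]
scene [276.1512662  179.45186032] [207.75633101 149.25930162]
```

View pics/in2.png

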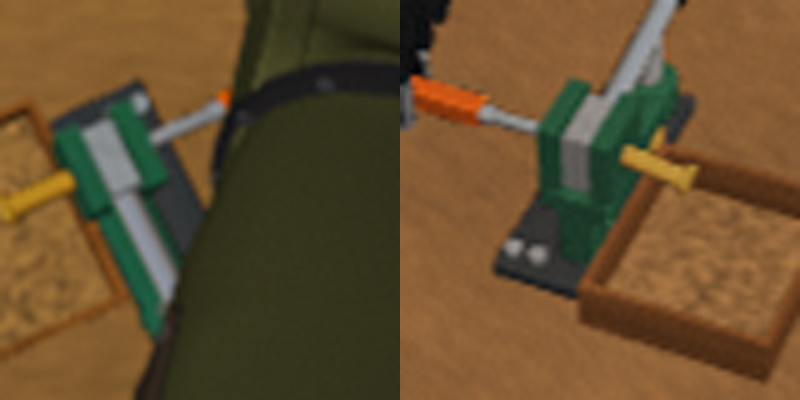

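Call:
arm_command:
  jaw: [-1, -1, -1, -1, -1, -1, -1, -1, -1, -1, -1, -1]
  translation:
    - [-0.07, 0.14, 0]
    - [-0.13, 0.27, 0]
    - [-0.2, 0.4, 0]
    - [-0.26, 0.54, 0]
    - [-0.33, 0.68, 0]
    - [-0.39, 0.81, 0]
    - [-0.46, 0.94, 0]
    - [-0.52, 1.08, 0]
    - [-0.57, 1.17, 0]
    - [-0.61, 1.26, 0]
    - [-0.61, 1.26, 0]
    - [-0.61, 1.26, 0]
  dr:
    - [0, 0, 0]
    - [0, 0, 0]
    - [0, 0, 0]
    - [0, 0, 0]
    - [0, 0, 0]
    - [0, 0, 0]
    - [0, 0, 0]
    - [0, 0, 0]
    - [0, 0, 0]
    - [0, 0, 0]
    - [0, 0, 0]
    - [0, 0, 0]

```text
time: 14.3
eef_pos: [0.5676, -0.1158, 0.2398]
tcp_rot: [0.689, 0.158, -0.158, -0.689]
wrist_force: [0.6, 0.5, -1.4]
grip_width: 0.0124
```

```bash
python3 chk.py in3
```

```text
14.3 [ 0.5676 -0.1158  0.2398] [ 0.6  0.5 -1.4] 0.012442460761473366
25.8425739350277 [ 0. -0. -1.]
tip [ 0.5132 -0.0034  0.0848]
press frame x,y -9.660044050346731e-05 0.02465614367533963
top [301.62657727 240.90191821] [ 60.13288635 181.50959105]
scene [280.87632401 180.88539243] [231.38162007 156.42696213]
```

View pics/in3.png

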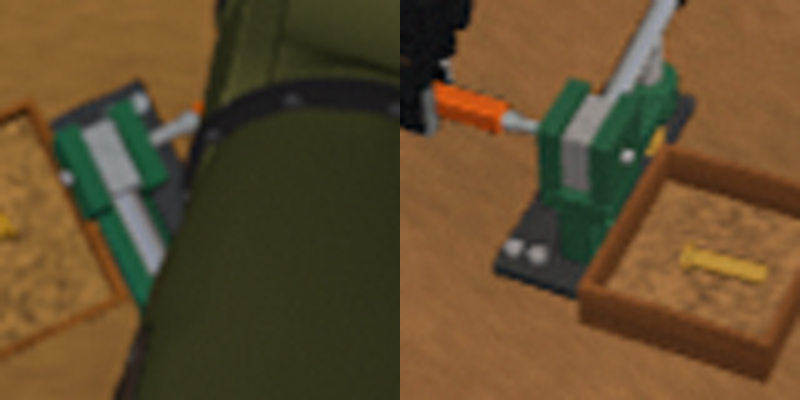

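Pin is in the tray (scene crop ≈ (725,265)); punch tip just shows at the far mouth. I'll back out along the bore.

Call:
arm_command:
  jaw: [-1, -1, -1, -1, -1, -1, -1, -1, -1, -1, -1, -1, -1, -1, -1, -1, -1, -1]
  translation:
    - [0.22, -0.45, 0]
    - [0.65, -1.35, 0]
    - [1.09, -2.25, 0]
    - [1.53, -3.15, 0]
    - [1.96, -4.05, 0]
    - [2.4, -4.95, 0]
    - [2.83, -5.85, 0]
    - [3.27, -6.75, 0]
    - [3.7, -7.65, 0]
    - [3.92, -8.1, 0]
    - [3.92, -8.1, 0]
    - [3.92, -8.1, 1]
    - [3.92, -8.1, 3]
    - [3.92, -8.1, 6]
    - [3.92, -8.1, 9]
    - [3.92, -8.1, 11]
    - [3.92, -8.1, 11]
    - [3.92, -8.1, 11]
  dr:
    - [0, 0, 0]
    - [0, 0, 0]
    - [0, 0, 0]
    - [0, 0, 0]
    - [0, 0, 0]
    - [0, 0, 0]
    - [0, 0, 0]
    - [0, 0, 0]
    - [0, 0, 0]
    - [0, 0, 0]
    - [0, 0, 0]
    - [0, 0, 0]
    - [0, 0, 0]
    - [0, 0, 0]
    - [0, 0, 0]
    - [0, 0, 0]
    - [0, 0, 0]
    - [0, 0, 0]

```text
time: 16.2
eef_pos: [0.6066, -0.1965, 0.3497]
tcp_rot: [0.689, 0.158, -0.158, -0.689]
wrist_force: [0.1, -0.3, -2.5]
grip_width: 0.0124
```

```bash
python3 chk.py out1
```

```text
16.2 [ 0.6066 -0.1965  0.3497] [ 0.1 -0.3 -2.5] 0.012433162461379547
25.86097688163397 [ 1.e-04  0.e+00 -1.e+00]
tip [ 0.5521 -0.084   0.1947]
press frame x,y -0.0001972601782282588 -0.06492974424843347
top [340.06999911 219.22299401] [252.34999556  73.11497003]
scene [248.04301146 139.98265252] [ 67.21505731 -48.08673741]
```

View pics/out1_scene.png

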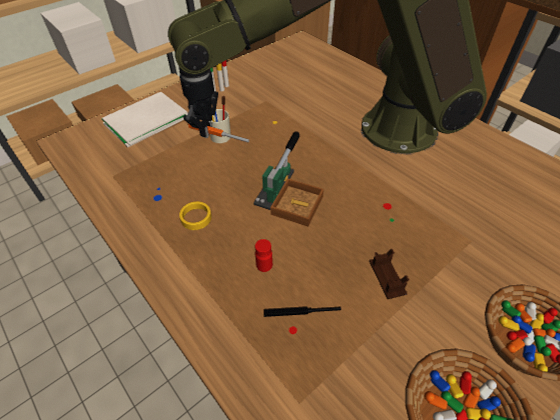

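Call:
arm_command:
  jaw: [-1, -1, -1, -1, -1, -1, -1, -1, -1, -1, -1, -1, -1, -1, -1, -1, -1, -1]
  translation:
    - [-0.4, 1.9, 0]
    - [-1.3, 5.4, 0]
    - [-2.2, 9.2, 0]
    - [-3.1, 13.1, 0]
    - [-4.0, 17, 0]
    - [-4.9, 20.8, 0]
    - [-5.8, 24.7, 0]
    - [-6.7, 28.5, 0]
    - [-7.6, 32.4, 0]
    - [-8.5, 36.2, 0]
    - [-9.4, 40.1, 0]
    - [-10.4, 44, 0]
    - [-11.3, 47.8, 0]
    - [-12.1, 51.2, 0]
    - [-12.6, 53.4, 0]
    - [-12.84, 54.23, 0]
    - [-12.84, 54.23, 0]
    - [-12.84, 54.23, 0]
  dr:
    - [0, 0, -2]
    - [0, 0, -5]
    - [0, 0, -9]
    - [0, 0, -13]
    - [0, 0, -17]
    - [0, 0, -21]
    - [0, 0, -25]
    - [0, 0, -29]
    - [0, 0, -33]
    - [0, 0, -37]
    - [0, 0, -41]
    - [0, 0, -45]
    - [0, 0, -48]
    - [0, 0, -50]
    - [0, 0, -51.5]
    - [0, 0, -51.9]
    - [0, 0, -51.9]
    - [0, 0, -51.9]

```text
time: 18.1
eef_pos: [0.4787, 0.3447, 0.3492]
tcp_rot: [0.689, -0.16, 0.159, -0.689]
wrist_force: [-0.2, 0.3, -2.3]
grip_width: 0.0122
```

Call:
arm_command:
  jaw: [-1, -1, -1, -1, -1, -1, -1, -1]
  translation:
    - [0, 0, -2]
    - [0, 0, -5]
    - [0, 0, -8]
    - [0, 0, -10.5]
    - [0, 0, -12]
    - [0, 0, -12]
    - [0, 0, -12]
    - [0, 0, -12]
  dr:
    - [0, 0, 0]
    - [0, 0, 0]
    - [0, 0, 0]
    - [0, 0, 0]
    - [0, 0, 0]
    - [0, 0, 0]
    - [0, 0, 0]
    - [0, 0, 0]

```text
time: 18.9
eef_pos: [0.4788, 0.3455, 0.2313]
tcp_rot: [-0.688, 0.159, -0.16, 0.689]
wrist_force: [-0.2, 0.4, -1.5]
grip_width: 0.0128
```

```bash
python3 chk.py ret1
python3 - <<'E'
from h import *
crop("scene","ret1c",340,200,440,320,5)
E
```

```text
18.9 [0.4788 0.3455 0.2313] [-0.2  0.4 -1.5] 0.012778840483112798
-26.062829249832706 [ 0.002   0.0012 -1.    ]
tip [0.5341 0.4579 0.0766]
press frame x,y 0.2198472935310363 0.4306857331342921
top [120.94142575 228.44024569] [-843.29287127  119.20122845]
scene [417.96002214 307.63486806] [916.8001107  790.17434032]
```

View pics/ret1c.png

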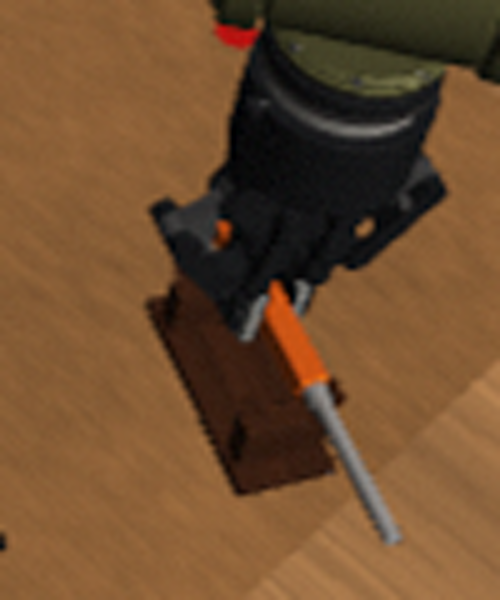

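Call:
arm_command:
  jaw: [-1, -1, -1, -1, -1, -1, -1, -1, -1]
  translation:
    - [-0.05, 0.03, -0.8]
    - [-0.05, 0.03, -1.6]
    - [-0.05, 0.03, -2.2]
    - [-0.05, 0.03, -2.6]
    - [-0.05, 0.03, -2.8]
    - [-0.05, 0.03, -2.95]
    - [-0.05, 0.03, -3.08]
    - [-0.05, 0.03, -3.08]
    - [-0.05, 0.03, -3.08]
  dr:
    - [0, 0, 0]
    - [0, 0, 0]
    - [0, 0, 0]
    - [0, 0, 0]
    - [0, 0, 0]
    - [0, 0, 0]
    - [0, 0, 0]
    - [0, 0, 0]
    - [0, 0, 0]

```text
time: 19.95
eef_pos: [0.478, 0.3458, 0.2]
tcp_rot: [-0.689, 0.159, -0.16, 0.689]
wrist_force: [-5.7, -3.3, 8.3]
grip_width: 0.0126
```

Call:
arm_command:
  jaw: [-1, -1, -0.6, -0.5, -0.4, -0.3, 0, 0.5, 1, 1, 1, 1, 1, 1]
  translation:
    - [0, 0, 0]
    - [0, 0, 0]
    - [0, 0, 0]
    - [0, 0, 0]
    - [0, 0, 0]
    - [0, 0, 0]
    - [0, 0, 0]
    - [0, 0, 0]
    - [0, 0, 0]
    - [0, 0, 0]
    - [0, 0, 0]
    - [0, 0, 0]
    - [0, 0, 0]
    - [0, 0, 0]
  dr:
    - [0, 0, 0]
    - [0, 0, 0]
    - [0, 0, 0]
    - [0, 0, 0]
    - [0, 0, 0]
    - [0, 0, 0]
    - [0, 0, 0]
    - [0, 0, 0]
    - [0, 0, 0]
    - [0, 0, 0]
    - [0, 0, 0]
    - [0, 0, 0]
    - [0, 0, 0]
    - [0, 0, 0]
  grip_force: 20

```text
time: 21.35
eef_pos: [0.4779, 0.3458, 0.199]
tcp_rot: [-0.689, 0.159, -0.159, 0.689]
wrist_force: [0.2, 0.4, 0.9]
grip_width: 0.0854
```

Call:
arm_command:
  jaw: [1, 1, 1, 1, 1, 1, 1, 1, 1, 1, 1, 1]
  translation:
    - [0, 0, 1]
    - [0, 0, 3]
    - [0, 0, 6]
    - [0, 0, 10]
    - [0, 0, 14]
    - [0, 0, 18]
    - [-3, -4, 20]
    - [-6, -8, 20]
    - [-9, -12, 20]
    - [-12, -16, 20]
    - [-12, -16, 20]
    - [-12, -16, 20]
  dr:
    - [0, 0, 0]
    - [0, 0, 0]
    - [0, 0, 0]
    - [0, 0, 0]
    - [0, 0, 0]
    - [0, 0, 0]
    - [0, 0, 0]
    - [0, 0, 0]
    - [0, 0, 0]
    - [0, 0, 0]
    - [0, 0, 0]
    - [0, 0, 0]

```text
time: 22.55
eef_pos: [0.3576, 0.1852, 0.4002]
tcp_rot: [-0.688, 0.159, -0.161, 0.689]
wrist_force: [0.8, 1.6, 0.2]
grip_width: 0.0852
```

```bash
python3 - <<'E'
from h import *
print(sense()['time'])
for n in("scene","top"):
    im=get_image(n); cv2.imwrite(f"pics/fin_{n}.png",im[:,:,::-1])
    o=saved(n); d=np.abs(im.astype(int)-o).max(2)
    for nm,(u,v) in dict(scene=dict(pot=(219,125),jar=(264,255),tape=(196,215)),top=dict(pot=(440,260),jar=(254,180),tape=(342,168)))[n].items(): print(n,nm,d[v-25:v+25,u-25:u+25].max())
crop("scene","fin_s",350,235,440,325,6)
E
sed 's/def saved(n):/def saved(n):\n    return cv2.imread(f"pics\/fin_{n}.png")[:,:,::-1]/' h.py > /dev/null
sed 's/saved(n).astype/cv2.imread(f"pics\/fin_{n}.png")[:,:,::-1].astype/' run4.py > run5.py; python3 run5.py | tail -6
```

```text
22.55
scene pot 7
scene jar 12
scene tape 7
top pot 8
top jar 8
top tape 8
top [0.4785 0.3443 1.1166] 63.98 -58.3515758619072 tip [0.5334 0.4567 0.045 ]
[126.3 230.4]
[166.4 252.2]
scene [0.4788 0.347  1.1056] 63.34 -48.7120997263859 tip [0.5348 0.4587 0.045 ]
[414.3 315.1]
[390.5 265. ]
```

View pics/fin_s.png

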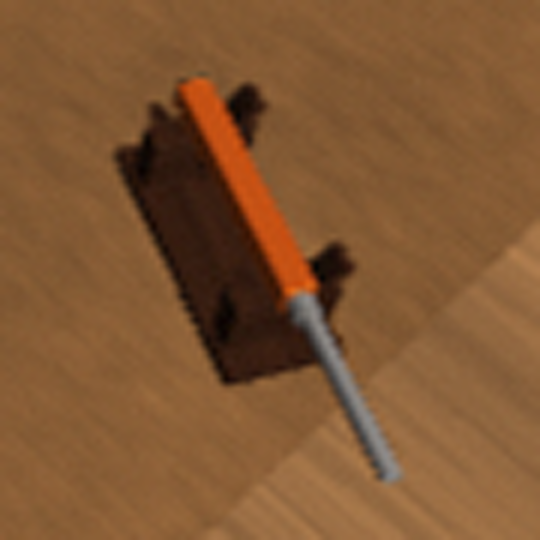

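View pics/fin_scene.png

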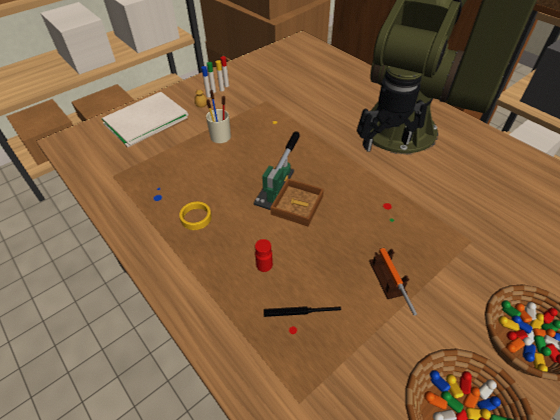

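View pics/fin_top.png

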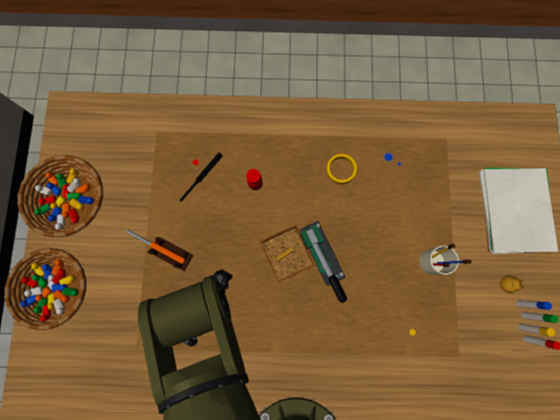

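Run:
```python
import cv2,numpy as np
r=[]
for n,(u0,v0,u1,v1) in (("scene",(374,242,422,320)),):
    for f in(f"pics/{n}0.png",f"pics/fin_{n}.png"):
        r.append(cv2.resize(cv2.imread(f)[v0:v1,u0:u1],None,fx=7.5,fy=7.5,interpolation=cv2.INTER_CUBIC))
cv2.imwrite("pics/cmp.png",np.hstack(r))
r=[cv2.resize(cv2.imread(f)[225:275,122:200],None,fx=5,fy=5,interpolation=cv2.INTER_CUBIC) for f in("pics/top0.png","pics/fin_top.png")]
cv2.imwrite("pics/cmp2.png",np.hstack(r))
```

```text
(no output)
```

View pics/cmp.png

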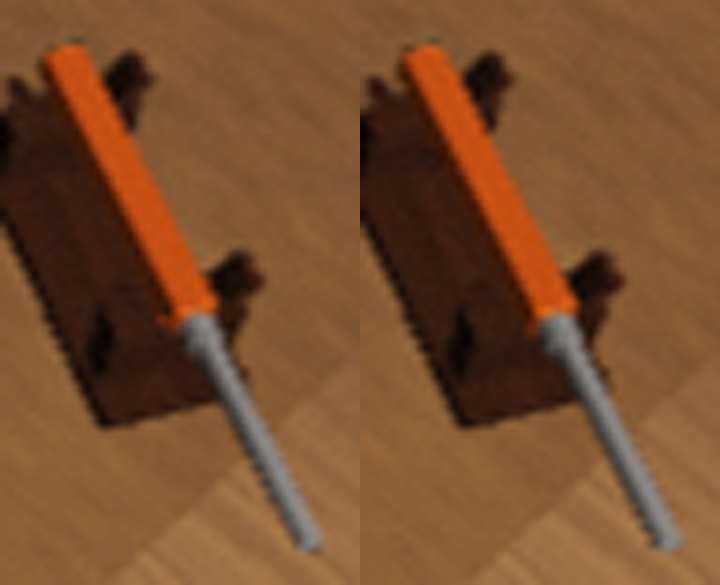

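View pics/cmp2.png

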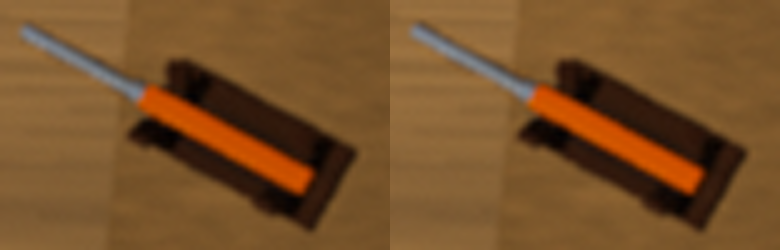

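```bash
python3 -c "
from workcell import *
print(finish_job())"
```

```text
the job is handed in; nothing more can be done
None
```

The pin is out and in the catch tray, the punch is back on its rest, and I handed the job in at about 22.6 s on the robot's clock, against the 56 s limit.

- **Pushing the pin:** I took the orange punch, not the black look-alike on the mat, and lined it up with the bore. I pushed the pin out head first with the punch tip alone. The highest wrist force read at the end of a push was about 7 N, along the bore. The pictures show the pin lying in the tray.
- **Putting the punch back:** I set it down in the same pose it was picked up from, with about 8 N of upward contact and up to about 6 N sideways. It then lay within about 1 mm and 0.4° of its first position in both cameras.
- **Things to leave alone:** brush pot, paint jar and tape roll look unchanged in both cameras. The gripper is open and clear of everything.
- **Check that disagreed:** the first edge fits of the press were off. A fit on the green colour then agreed between the cameras to about 2 mm and 0.1°. Extending the punch line in the top picture met the pin head.

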